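# Check the dryer is cool, then unlatch and hold up the tile cassette

## Task

Pick up the yellow infrared thermometer and, from a few centimetres in front, aim its nose squarely at the middle of the black disc on the front of the white drying dock and hold it steady there, in the air, for a good second; then lay it back down on the bare bench and let go. Next pinch the two orange side catches of the test-tile cassette together as far as they go, draw the cassette straight up out of the dock, and finish while still holding it by the pinched catches, still and upright, with its underside more than 5 cm above the top of the dock. Disturb nothing else on the bench.

Things in the scene. Friction and masses are not known exactly. Their poses are not given: they have to be found in the camera images.
- dock: white drying dock, a fixed block 130 x 130 mm, 90 mm tall, it does not move. Origin: centre of its underside, on the bench; z up, its front (with the black disc) faces its own -x. A well in its top holds the cassette; the well's floor is 40 mm above the bench. Lips on the two y sides of the well lock the cassette's catches
- dock_disc (a point): centre of the matt black disc, 30 mm across with a yellow rim, on the dock's upright front face: at (-65, 0, 55) mm in the dock's frame. Axes as the dock's, so the face looks along -x. A black mark with a yellow line, 17 x 24 mm, on the top of the front wall shows from above which side the disc is on and its middle
- cassette: grey cassette of coloured glaze test tiles, 90 (x) x 36 (y) x 85 mm tall, 0.2 to 0.4 kg, loose, upright in the dock's well with 1 mm play, axes as the dock's. Origin: centre of its underside, 40 mm above the bench when seated. A barb on each orange side catch locks it in: with both catches squeezed 4 mm or more it comes out upwards, free of the well after 50 mm
- cassette_pinch (a point): the point midway between the two catches at the height to pinch: (0, 0, 82) mm in the cassette's frame, so 122 mm above the bench when seated (32 mm above the dock's top). Close the fingers along the cassette's y axis here
- catch_left_pad (a point): middle of the outer face of the left (+y) orange catch: an upright ribbed plate 28 mm wide (x), 5 mm thick, its top 100 mm above the cassette's underside (50 mm above the dock's top when seated). 30 mm out from the cassette's middle when free, 23 mm when fully squeezed
- catch_right_pad (a point): the same on the right (-y) catch. Over both outer faces: 60 mm free, 46 mm fully squeezed
- catch_left (a joint): how far the left catch is squeezed in, m: 0 free, 0.004 its barb lets go, 0.007 at its stop. Sprung: 3.2 N at rest, 6 N at the stop
- catch_right (a joint): the same for the right catch
- thermometer: yellow pistol-shaped infrared thermometer lying on its side on the bench, 0.13 to 0.2 kg. Barrel along its x axis, 135 mm long from x = -65 to +70 mm (nose), 36 mm wide (y), 34 mm tall (z). A black handle sticks out to its -y side at the rear, from x = -75 to -25 mm, out to y = -100 mm, 28 mm thick. Origin: underside of the barrel, on the bench; z up
- thermometer_grip (a point): where to grip the barrel from above, fingers closing along its y (36 mm): at (12, 0, 20) mm in the thermometer's frame
- thermometer_nose (a point): centre of the black nose's end: (70, 0, 17) mm in the thermometer's frame; it looks along the thermometer's +x. 17 mm above the bench when lying flat
- plaque1: bystander: unfired cream name plaque 58 x 78 mm (plus a small arch), 8 mm thick, loose on the terracotta board (15 mm thick, 160 x 290 mm) at the back right. Origin: centre of its underside
- plaque2: bystander: unfired cream name plaque 58 x 78 mm (plus a small arch), 8 mm thick, loose on the terracotta board (15 mm thick, 160 x 290 mm) at the back right. Origin: centre of its underside
- plaque3: bystander: unfired cream name plaque 58 x 78 mm (plus a small arch), 8 mm thick, loose on the terracotta board (15 mm thick, 160 x 290 mm) at the back right. Origin: centre of its underside
- jar_blue: bystander: loose glaze jar with a blue lid, 52 mm across, 75 mm tall, at the left. Origin: centre of its underside
- jar_green: bystander: loose glaze jar with a green lid, 52 mm across, 75 mm tall, at the left. Origin: centre of its underside
- jar_red: bystander: loose glaze jar with a red lid, 52 mm across, 75 mm tall, at the left. Origin: centre of its underside
- brush: bystander: loose brush 180 mm long lying at the front left, along its x axis

How it is judged:
By the outcome, as a careful person would: the job done as asked, in the order asked, and still so for the second after the job is handed in, while the arm keeps its last pose, push and grip.
It also fails if it takes over 56 s, if anything falls off the work surface, if the arm or the gripper's body presses on something with over 40 N, if the wrist force passes 120 N, or if a joint passes its speed limit or range.

## Robot

A 6-joint arm with a two-finger parallel gripper is mounted at the origin on the work surface. World frame = base frame: x ahead of the robot, y to its left, z up, the work surface at z = 0. Lengths are in m, angles in rad, forces in N, time in s.
With the tool pointing down it reaches from about 0.325 to 0.875 m from the base axis. Payload 4.4 kg.
Tool frame: the origin (TCP) lies midway between the tips of the shut fingers; the grasp point (between the pads) lies 19 mm behind it; z points along the fingers, x is the direction in which the jaws open and shut, and the axes are right-handed (so a half turn about z gives the same grasp; the last joint's range is limited). The gripper opens to 85 mm and grips with 20 to 120 N. Pads are 22 mm wide; open, the fingers measure 114 mm over their backs; the gripper's body (76 mm by 85 mm) begins 54 mm behind the grasp point. The pads swing forward as they close: fully open they stand 13 mm farther back than shut.
Start: joints at [0.964, 0.207, 1.542, -0, 1.393, -0.15], TCP at [0.254, 0.516, 0.231] pointing down, gripper open.
Joint ranges: [-2.73, 2.73], [-0.86, 2.22], [0.23, 2.46], [-1.11, 4.25], [0.08, 2.63], [-2.82, 2.82]. Speed limits (rad/s): [2.79, 2.79, 3.14, 3.14, 3.14, 3.14].

## Interface

Orientations are given as a rotation vector (axis times angle).
In Python, from plant import readout, cams, job gives the robot as it stands.
- The arm moves only by the tool drive_tool, never from a script. Its argument "rows" is a list of rows, each a list of 2 entries, a list of its own where there are three numbers: the shift along the tool's x, y, z in units of 50 mm (1.0 is 50 mm), then the turn, a rotation vector about the tool's x, y, z in rad. A call has exactly 8 rows; each row shifts and turns the commanded pose from where the row before left it, along the tool's axes as they then stand; what a row does not reach is not made up. A row lasts 1/10 s, in which the tool goes at most 50 mm and 8.59 degrees, less where a joint would pass 70% of its speed; a pose out of reach is approached as far as the arm can. A call is refused whole if a number of a shift passes 1 or a number of a turn 0.15, either way. A call with a gripper value outside its range is refused whole. "claw" is the opening, from 0 (shut) to 1 (fully open), set as the call begins (left out, the last holds). The fingers move at their own pace and stop on an object; "grip_force" is the grip in N (left out, the last holds). Time passes only in rows, so rows that do not move let the fingers close, or fill a call up. It gives the time, the measured TCP pose, the force and the opening at its end, in the units of the state.
- readout.sense(): the state, without advancing time (a new reading comes with each control period).
- cams.capture(name): name is "scene" or "top"; returns (picture, depth): 384x512x3 uint8, red, green, blue; 384x512 float32, m along the optical axis (not along the pixel's ray), 0 where there is no reading.
- cams.camera_params(name): a dict with "fx", "fy", "cx", "cy" (pixels), "camera_from_world" (4x4, takes a point from world to camera coordinates). Camera axes: x right, y up, looking along -z (the intrinsics and any distortion apply to the point x, -y, -z); pixel columns grow to the right and rows downward; lengths in m; the calibration is good to about 2 mm. A picture is of the moment at which its call begins. camera_params takes no time and is no camera call.
- job.finish_job(): hands the job in, once; it reports no verdict.
The state is a dict: "time_s": time; "joint_positions": joint angles; "qd": joint speeds; "tau": joint torques, N m; "ee_pos": TCP position; "tcp_rot": TCP orientation; "ft_force": force on the tool from outside, world axes, zero at the start; "torque": the same for the moment, N m; "gripper_width": finger opening in m.
Only numpy, scipy, OpenCV 4.12 (cv2) and the standard library are available. Lean on these libraries where they do the work, as an engineer would, in place of code of your own. Each camera call takes 0.05 s, during which the arm holds its last target.

## Working session

There is one attempt and no reset: what is moved stays moved. The work goes in short steps, Python scripts to look and compute and a tool call to move; the robot and the scene stay as the last step left them, time stands still between calls to the robot, and variables do not carry over. Pictures are saved under pics/ and viewed, and the job is handed in when it is done.

Besides the shell and the picture viewer there is one more tool, called after "Request:" in YAML: its name, and indented under it one key for each argument. drive_tool: Moves the arm, as the interface text tells. Its arguments: {"type":"object","properties":{"rows":{"type":"array","items":{"type":"array"}},"claw":{"type":"number"},"grip_force":{"type":"number"}},"required":["rows"]}

```bash
ls; mkdir -p pics; python3 - <<'E'
from plant import readout,cams,job
import cv2,numpy as np
print(readout.sense())
for n in ["scene","top"]:
    p,d=cams.capture(n); cv2.imwrite(f"pics/{n}0.png",cv2.resize(p[:,:,::-1],(800,600),interpolation=cv2.INTER_CUBIC)); np.savez(f"pics/{n}0.npz",p=p,d=d)
    print(n,cams.camera_params(n))
E
```

```text
pics
{'time_s': 0.0, 'joint_positions': array([ 9.63487360e-01,  2.07410915e-01,  1.54299097e+00, -4.61042338e-05,
        1.39344190e+00, -1.50475523e-01]), 'qd': array([ 0.00151566,  0.00037271,  0.00031622, -0.00086243, -0.00139149,
       -0.00101245]), 'tau': array([-1.35097867e-03, -3.83030105e+01, -2.91596729e+01, -2.89016043e-04,
        1.05324053e-02, -1.85321318e-05]), 'ee_pos': array([0.25321114, 0.51540222, 0.23011333]), 'tcp_rot': array([ 2.66595644,  1.66024595, -0.00321877]), 'ft_force': array([-0.19776471,  0.01910026,  0.12198193]), 'torque': array([0.03309783, 0.00290748, 0.021091  ]), 'gripper_width': 0.0851832961247992}
scene {'fx': 458.9234667015628, 'fy': 458.9234667015628, 'cx': 254.57428184767627, 'cy': 197.64577824156595, 'camera_from_world': array([[-0.05324636,  0.99857232,  0.00425993,  0.02640922],
       [-0.69649344, -0.0401951 ,  0.71643649,  0.30638913],
       [ 0.71558487,  0.03518062,  0.69763931, -1.64282507],
       [ 0.        ,  0.        ,  0.        ,  1.        ]])}
top {'fx': 358.3873635298524, 'fy': 358.3873635298524, 'cx': 260.67442725500115, 'cy': 190.18129812724496, 'camera_from_world': array([[ 3.51634544e-03, -9.99935203e-01,  1.08270673e-02,
         3.78713179e-04],
       [ 9.91035697e-01,  4.93062524e-03,  1.33506319e-01,
        -5.57135575e-01],
       [-1.33551052e-01,  1.02605558e-02,  9.90988818e-01,
        -9.82206316e-01],
       [ 0.00000000e+00,  0.00000000e+00,  0.00000000e+00,
         1.00000000e+00]])}
```

View pics/top0.png

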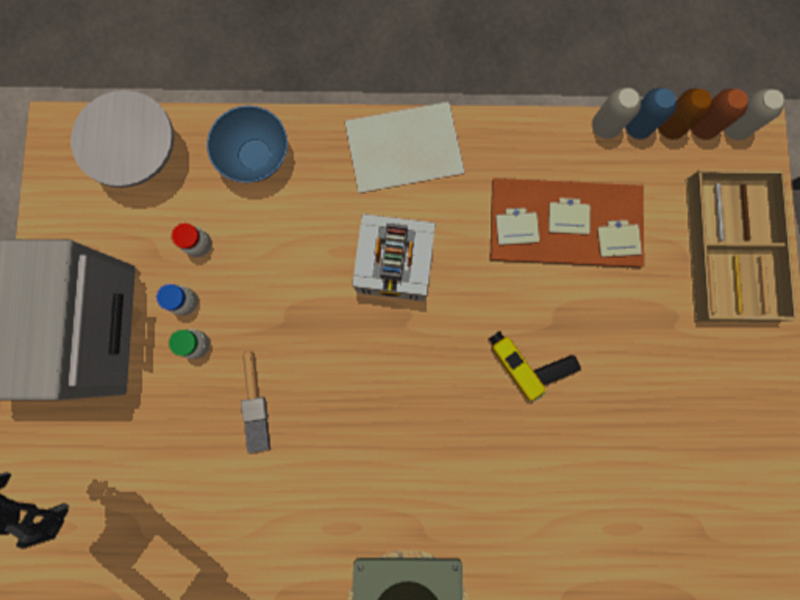

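View pics/scene0.png

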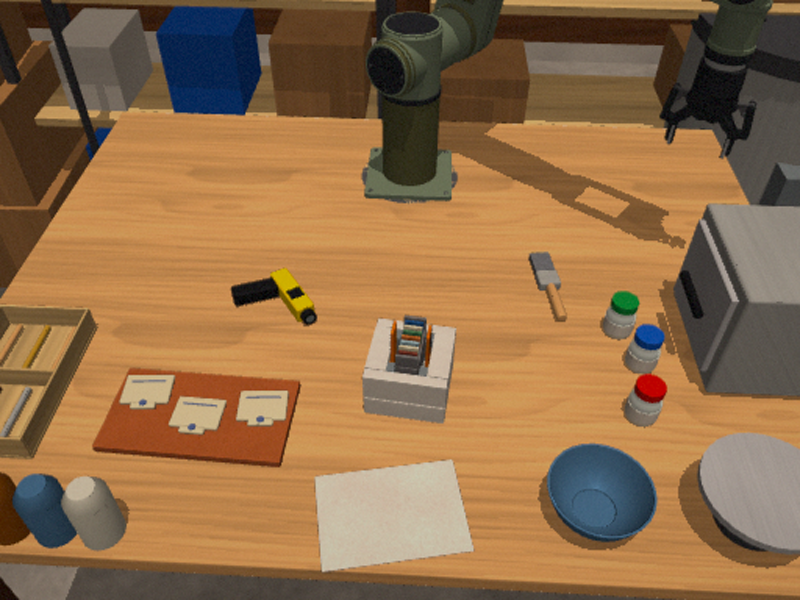

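The top view shows the dock at about (394,257) with its front towards the robot, its mark at (391,287). The thermometer's nose is at (495,338), its rear at (537,398), and the handle reaches (578,365). Next I'll measure with depth and enlarged crops.

```bash
cat > h.py <<'E'
import numpy as np,cv2
from plant import cams
def cloud(n,d):
    c=cams.camera_params(n);T=np.linalg.inv(c["camera_from_world"])
    v,u=np.mgrid[0:d.shape[0],0:d.shape[1]]
    P=np.stack([(u-c["cx"])/c["fx"]*d,-(v-c["cy"])/c["fy"]*d,-d],-1)
    W=P@T[:3,:3].T+T[:3,3]; W[d==0]=np.nan
    return W
def proj(n,p):
    c=cams.camera_params(n);p=np.atleast_2d(p);q=p@c["camera_from_world"][:3,:3].T+c["camera_from_world"][:3,3]
    return np.stack([c["cx"]+c["fx"]*q[:,0]/-q[:,2],c["cy"]-c["fy"]*q[:,1]/-q[:,2]],-1)
def ray(n,u,v,z):
    c=cams.camera_params(n);T=np.linalg.inv(c["camera_from_world"])
    r=T[:3,:3]@np.array([(u-c["cx"])/c["fx"],-(v-c["cy"])/c["fy"],-1]);o=T[:3,3]
    return o+r*(z-o[2])/r[2]
E
python3 - <<'E'
from h import *
for n in ["top","scene"]:
    f=np.load(f"pics/{n}0.npz");p,d=f["p"],f["d"];W=cloud(n,d);Z=W[...,2]
    # dock top
    X,Y=W[...,0],W[...,1]
    m=(abs(Z-.09)<.008)&(X>.4)&(X<.8)&(abs(Y)<.15)
    pts=W[m]; print(n,m.sum(),pts.min(0),pts.max(0),np.median(pts[:,2]))
    r=cv2.minAreaRect(pts[:,:2].astype(np.float32)*1000); print("dock rect",r)
    hsv=cv2.cvtColor(p,cv2.COLOR_RGB2HSV)
    y=(hsv[...,0]>22)&(hsv[...,0]<36)&(hsv[...,1]>190)&(X>.2)&(X<.7)&(Y<-.05)&(Y>-.4)&(Z>.015)&(Z<.06)
    q=W[y]; print("yellow",y.sum(),np.nanmedian(q[:,2]),np.nanmax(q[:,2]),cv2.minAreaRect(q[:,:2].astype(np.float32)*1000))
    a=(X>.2)&(X<.7)&(Y<-.05)&(Y>-.45)&(Z>.02)&(Z<.05)&(hsv[...,2]<60)
    q=W[a];print("black",a.sum(),np.median(q[:,2]),cv2.minAreaRect(q[:,:2].astype(np.float32)*1000))
    o=(X>.4)&(X<.8)&(abs(Y)<.15)&(Z>.1)
    q=W[o];print("above dock",o.sum(),q.min(0),q.max(0),cv2.minAreaRect(q[:,:2].astype(np.float32)*1000))
    bm=np.nanmedian(Z[(X>.3)&(X<.45)&(abs(Y)<.1)]);print("bench",bm)
for n,b in [("top",(215,125,290,200)),("top",(300,200,385,264)),("scene",(220,190,305,275)),("scene",(140,160,215,215))]:
    p=np.load(f"pics/{n}0.npz")["p"];x0,y0,x1,y1=b
    k=7; cv2.imwrite(f"pics/crop_{n}_{x0}.png",cv2.resize(p[y0:y1,x0:x1,::-1],None,fx=k,fy=k,interpolation=cv2.INTER_CUBIC))
E
```

```text
top 1592 [ 0.55443148 -0.04116158  0.08211908] [0.69744425 0.10006677 0.09792566] 0.08942123873405455
dock rect ((626.3905639648438, 28.240108489990234), (129.85462951660156, 130.90518188476562), 83.1998519897461)
yellow 489 0.03315426180310754 0.04040165373739191 ((431.82611083984375, -198.557373046875), (120.09132385253906, 39.53205108642578), 35.08898162841797)
black 385 0.030657586241217283 ((443.90093994140625, -222.85403442382812), (167.31280517578125, 62.954750061035156), 71.35964965820312)
above dock 478 [ 0.57980997 -0.00207362  0.10005785] [0.67182216 0.05923127 0.14599594] ((626.1135864257812, 28.229198455810547), (61.31484603881836, 89.96792602539062), 83.74081420898438)
bench -0.00043374712531440984
scene 1533 [ 0.55608319 -0.0452547   0.08207245] [0.70000795 0.09684244 0.0979404 ] 0.0905835555343133
dock rect ((626.6182250976562, 25.680992126464844), (130.27120971679688, 134.89068603515625), 83.16414642333984)
yellow 361 0.03402714115566885 0.039541081649084875 ((440.4962463378906, -210.6053924560547), (119.49999237060547, 60.64695739746094), 34.47830581665039)
black 335 0.031229462592452628 ((443.5822448730469, -226.88931274414062), (168.10279846191406, 71.71930694580078), 74.1219482421875)
above dock 608 [ 0.58032076 -0.00420115  0.10006184] [0.67505672 0.05767176 0.14475557] ((627.243896484375, 26.542400360107422), (60.45723342895508, 94.53838348388672), 84.4891357421875)
bench 0.001066361743002009
```

View pics/crop_top_215.png

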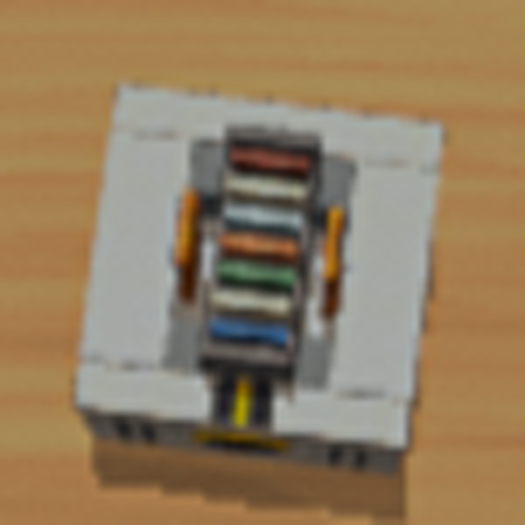

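View pics/crop_top_300.png

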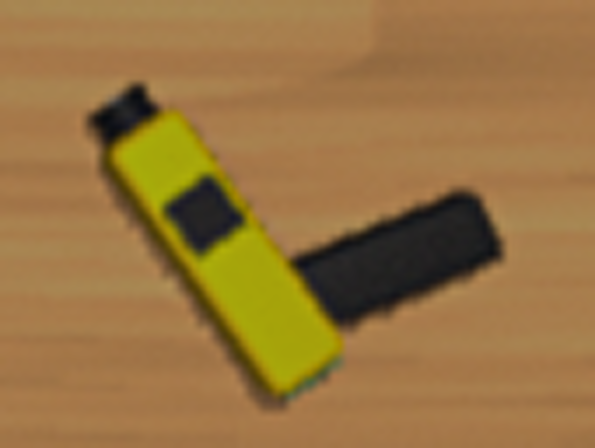

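View pics/crop_scene_140.png

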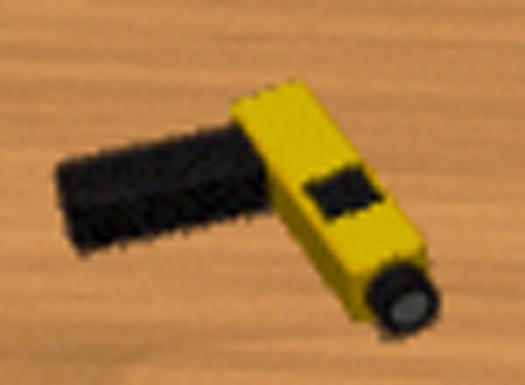

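```bash
python3 - <<'E'
from h import *
def rr(n,x,y,x0,y0,z): return ray(n,(x+.5)/7-.5+x0,(y+.5)/7-.5+y0,z)
A=[rr("top",x,y,300,200,.034)*1000 for x,y in [(110,155),(180,112),(342,345),(280,395)]]
B=[rr("scene",x,y,140,160,.034)*1000 for x,y in [(355,268),(427,240),(298,82),(232,102)]]
print(np.round(A,1));print(np.round(B,1))
for L in (A,B):
    L=np.array(L)[:,:2]
    print("edges",[np.round(np.linalg.norm(L[i]-L[(i+1)%4]),1) for i in range(4)],"mid",L.mean(0))
for n in ["top","scene"]:
    f=np.load(f"pics/{n}0.npz");p,d=f["p"],f["d"];W=cloud(n,d);X,Y,Z=W[...,0],W[...,1],W[...,2]
    hsv=cv2.cvtColor(p,cv2.COLOR_RGB2HSV)
    m=(X>.3)&(X<.6)&(Y<-.05)&(Y>-.4)&(Z>.029)&(Z<.042)
    ye=m&(hsv[...,0]>20)&(hsv[...,0]<38)&(hsv[...,1]>190)
    q=W[ye]; r=cv2.minAreaRect(q[:,:2].astype(np.float32)*1000);print(n,"top yellow",r, "z", np.median(q[:,2]))
    c=q[:,:2].mean(0);w,V=np.linalg.eigh(np.cov(q[:,:2].T));print(c*1000,np.degrees(np.arctan2(V[1,1],V[0,1])))
# nose ends: top crop
print("nose", rr("top",118,97,300,200,.03)*1000, rr("scene",410,305,140,160,.017)*1000)
E
```

```text
[[ 468.4 -151.9   34. ]
 [ 485.9 -180.6   34. ]
 [ 393.  -243.6   34. ]
 [ 373.3 -218.2   34. ]]
[[ 486.1 -179.9   34. ]
 [ 468.5 -153.5   34. ]
 [ 375.6 -221.2   34. ]
 [ 389.9 -246.7   34. ]]
edges [np.float64(33.6), np.float64(112.2), np.float64(32.2), np.float64(116.0)] mid [ 430.16118653 -198.58658138]
edges [np.float64(31.7), np.float64(114.9), np.float64(29.2), np.float64(117.1)] mid [ 430.03550961 -200.34535179]
top top yellow ((431.435791015625, -198.00177001953125), (120.09132385253906, 38.17408752441406), 35.08898162841797) z 0.0334407794873699
[ 426.97645351 -199.68191417] -144.5906304548694
scene top yellow ((431.45550537109375, -202.19163513183594), (123.7157974243164, 36.555877685546875), 34.46567916870117) z 0.03437821219942511
[ 434.29380031 -200.3809655 ] -145.00635022493964
nose [ 492.16134353 -156.22705826   30.        ] [ 488.69202319 -158.92539463   17.        ]
```

```bash
cat > rel.py <<'E'
import sys,numpy as np
from plant import readout
from scipy.spatial.transform import Rotation as R
def rel(x,y,z,deg,rows=None):
    s=readout.sense();C=R.from_rotvec(s["tcp_rot"])
    a=np.radians(deg);T=R.from_matrix(np.array([[np.cos(a),np.sin(a),0],[np.sin(a),-np.cos(a),0],[0,0,-1.]]))
    sh=C.inv().apply(np.array([x,y,z])-s["ee_pos"])/.05
    X=C.as_matrix()[:,0]
    print("t",round(s["time_s"],2),"tcp",np.round(s["ee_pos"]*1000,1),"xang",round(np.degrees(np.arctan2(X[1],X[0])),2),"zaxis",np.round(C.as_matrix()[:,2],4),"w",round(s["gripper_width"]*1000,1),"F",np.round(s["ft_force"],1),"q",np.round(s["joint_positions"],2))
    print("shift units total (tool axes now)",np.round(sh,3),"turn",np.round((C.inv()*T).as_rotvec(),4))
    print("shift in target axes",np.round(T.inv().apply(np.array([x,y,z])-s["ee_pos"])/.05,3))
if __name__=="__main__": rel(*map(float,sys.argv[1:5]))
E
python3 rel.py .4455 -.1893 .16 -55
```

```text
t 0.1 tcp [253.2 515.5 230.2] xang 63.83 zaxis [-0.0012 -0.0017 -1.    ] w 85.6 F [-0.9  0.3 -0.7] q [ 0.96  0.21  1.54  0.    1.39 -0.15]
shift units total (tool axes now) [-10.95    9.669   1.424] turn [2.0000e-03 1.7000e-03 2.0739e+00]
shift in target axes [13.752  4.935  1.404]
```

Request:
drive_tool:
  rows:
    - [[-0.68, 0.6, 0], [0, 0, 0]]
    - [[-0.68, 0.6, 0], [0, 0, 0]]
    - [[-0.68, 0.6, 0], [0, 0, 0]]
    - [[-0.68, 0.6, 0], [0, 0, 0]]
    - [[-0.68, 0.6, 0], [0, 0, 0]]
    - [[-0.68, 0.6, 0], [0, 0, 0]]
    - [[-0.68, 0.6, 0], [0, 0, 0]]
    - [[-0.68, 0.6, 0], [0, 0, 0]]
  claw: 1
  grip_force: 60

```text
time_s: 0.9
ee_pos: [0.3488, 0.1644, 0.231]
tcp_rot: [2.666, 1.662, -0.0]
ft_force: [1.2, -0.4, 0.5]
gripper_width: 0.0853
```

Request:
drive_tool:
  rows:
    - [[-0.68, 0.6, 0.1], [0, 0, 0]]
    - [[-0.68, 0.6, 0.1], [0, 0, 0]]
    - [[-0.68, 0.6, 0.1], [0, 0, 0]]
    - [[-0.68, 0.6, 0.1], [0, 0, 0]]
    - [[-0.68, 0.6, 0.1], [0, 0, 0]]
    - [[-0.68, 0.6, 0.1], [0, 0, 0]]
    - [[-0.68, 0.6, 0.1], [0, 0, 0]]
    - [[-0.68, 0.6, 0.1], [0, 0, 0]]

```text
time_s: 1.7
ee_pos: [0.4443, -0.1857, 0.1907]
tcp_rot: [-2.667, -1.66, 0.0]
ft_force: [0.7, 0.7, -0.4]
gripper_width: 0.0852
```

Request:
drive_tool:
  rows:
    - [[0, 0, 0], [0, 0, 0.14]]
    - [[0, 0, 0], [0, 0, 0.14]]
    - [[0, 0, 0], [0, 0, 0.14]]
    - [[0, 0, 0], [0, 0, 0.14]]
    - [[0, 0, 0], [0, 0, 0.14]]
    - [[0, 0, 0], [0, 0, 0.14]]
    - [[0, 0, 0], [0, 0, 0.14]]
    - [[0, 0, 0], [0, 0, 0.14]]

```text
time_s: 2.5
ee_pos: [0.4441, -0.1836, 0.1908]
tcp_rot: [-3.141, 0.019, 0.002]
ft_force: [-0.0, -0.0, -0.4]
gripper_width: 0.0853
```

Request:
drive_tool:
  rows:
    - [[0, 0, 0], [0, 0, 0.14]]
    - [[0, 0, 0], [0, 0, 0.14]]
    - [[0, 0, 0], [0, 0, 0.14]]
    - [[0, 0, 0], [0, 0, 0.14]]
    - [[0, 0, 0], [0, 0, 0.14]]
    - [[0, 0, 0], [0, 0, 0.14]]
    - [[0, 0, 0], [0, 0, 0.11]]
    - [[0, 0, 0], [0, 0, 0]]

```text
time_s: 3.3
ee_pos: [0.4441, -0.1837, 0.1908]
tcp_rot: [-2.79, 1.445, 0.002]
ft_force: [0.3, -1.4, -1.2]
gripper_width: 0.0859
```

```bash
python3 rel.py .4455 -.1893 .07 -55
```

```text
t 3.3 tcp [ 444.1 -183.7  190.8] xang -54.76 zaxis [-9.e-04  6.e-04 -1.e+00] w 85.9 F [ 0.3 -1.4 -1.2] q [-0.57  0.04  1.81 -0.    1.29  0.38]
shift units total (tool axes now) [0.111 0.041 2.416] turn [0.0004 0.001  0.0042]
shift in target axes [0.109 0.042 2.416]
```

Request:
drive_tool:
  rows:
    - [[0.11, 0.04, 0.4], [0, 0, 0.004]]
    - [[0, 0, 0.5], [0, 0, 0]]
    - [[0, 0, 0.5], [0, 0, 0]]
    - [[0, 0, 0.5], [0, 0, 0]]
    - [[0, 0, 0.4], [0, 0, 0]]
    - [[0, 0, 0.1], [0, 0, 0]]
    - [[0, 0, 0], [0, 0, 0]]
    - [[0, 0, 0], [0, 0, 0]]

```text
time_s: 4.1
ee_pos: [0.4468, -0.19, 0.0722]
tcp_rot: [2.787, -1.45, 0.003]
ft_force: [0.4, -0.5, -0.0]
gripper_width: 0.0855
```

```bash
cat > snap.py <<'E'
import sys
from h import *
n,tag,x0,y0,x1,y1,k=sys.argv[1],sys.argv[2],*map(int,sys.argv[3:8])
p,d=cams.capture(n); np.savez(f"pics/{tag}.npz",p=p,d=d)
cv2.imwrite(f"pics/{tag}.png",cv2.resize(p[y0:y1,x0:x1,::-1],None,fx=k,fy=k,interpolation=cv2.INTER_CUBIC))
E
python3 snap.py top t1 290 190 390 270 7; python3 snap.py scene s1 130 120 230 220 6; python3 rel.py .4455 -.1893 .003 -55
```

```text
t 4.2 tcp [ 447.1 -190.2   72.7] xang -54.97 zaxis [ 0.0024 -0.0016 -1.    ] w 85.6 F [-0.6  0.5 -0.3] q [-0.58  0.22  1.9  -0.    1.03  0.38]
shift units total (tool axes now) [-0.037  0.017  1.393] turn [-0.0011 -0.0027  0.0005]
shift in target axes [-0.034  0.016  1.394]
```

View pics/t1.png

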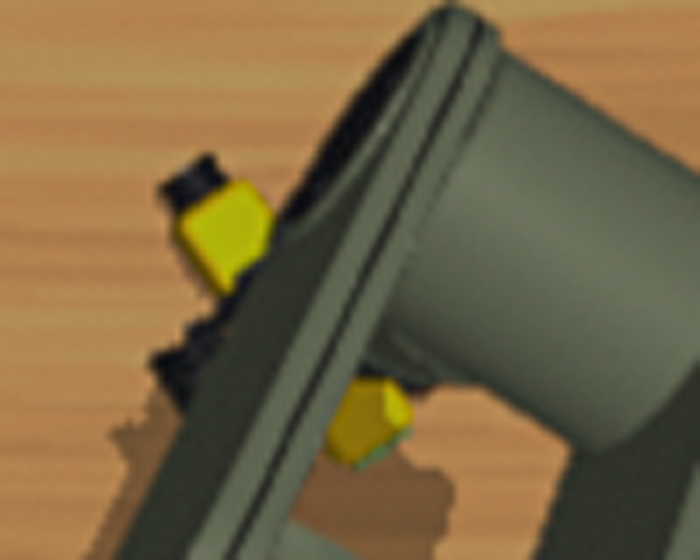

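View pics/s1.png

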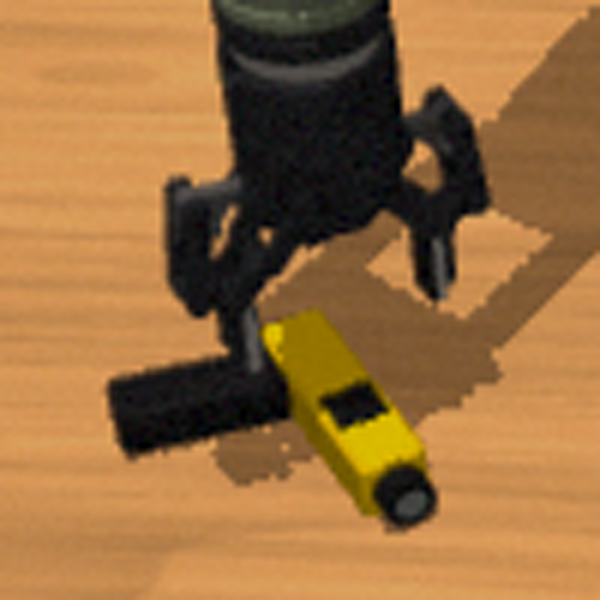

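```bash
python3 - <<'E'
from h import *
for p in [(.447,-.190,.034),(.447,-.190,.086),(.4455,-.1893,.034),(.493,-.156,.017)]:
    print(p,"scene",(proj("scene",p)[0]-[130,120]+.5)*6-.5,"top",(proj("top",p)[0]-[290,190]+.5)*7-.5)
f=np.load("pics/s1.npz");W=cloud("scene",f["d"])
def at(x,y):
    u,v=int(130+x/6),int(120+y/6);print((x,y),np.round(np.nanmedian(W[v-1:v+2,u-1:u+2].reshape(-1,3),0)*1000,1))
at(250,355);at(437,280);at(355,400);at(250,365)
E
```

```text
(0.447, -0.19, 0.034) scene [355.70696584 411.33450559] top [275.31002087 278.79358072]
(0.447, -0.19, 0.086) scene [344.92290481 328.90870231] top [302.45638089 275.38280728]
(0.4455, -0.1893, 0.034) scene [357.66424498 409.23848622] top [273.65636554 282.53399772]
(0.493, -0.156, 0.017) scene [416.29100699 508.12740842] top [182.20410461 167.14706961]
(250, 355) [ 481.1 -227.3   98.9]
(437, 280) [ 428.6 -149.6  103. ]
(355, 400) [ 440.4 -190.1   35.9]
(250, 365) [ 480.3 -228.8   92.5]
```

The scene crop shows the open fingers straddling the barrel: tips at (250,365) and (437,290), and the projected grip point (357,409) on the barrel's display. I'll go down and close.

Request:
drive_tool:
  rows:
    - [[-0.03, 0.02, 0.3], [0, 0, 0]]
    - [[0, 0, 0.3], [0, 0, 0]]
    - [[0, 0, 0.3], [0, 0, 0]]
    - [[0, 0, 0.2], [0, 0, 0]]
    - [[0, 0, 0.15], [0, 0, 0]]
    - [[0, 0, 0.1], [0, 0, 0]]
    - [[0, 0, 0.03], [0, 0, 0]]
    - [[0, 0, 0], [0, 0, 0]]

```text
time_s: 5.0
ee_pos: [0.4446, -0.189, 0.0024]
tcp_rot: [2.787, -1.451, 0.001]
ft_force: [-0.0, 0.0, 0.4]
gripper_width: 0.0852
```

Request:
drive_tool:
  rows:
    - [[0, 0, 0], [0, 0, 0]]
    - [[0, 0, 0], [0, 0, 0]]
    - [[0, 0, 0], [0, 0, 0]]
    - [[0, 0, 0], [0, 0, 0]]
    - [[0, 0, 0], [0, 0, 0]]
    - [[0, 0, 0], [0, 0, 0]]
    - [[0, 0, 0], [0, 0, 0]]
    - [[0, 0, 0], [0, 0, 0]]
  claw: 0
  grip_force: 60

```text
time_s: 5.8
ee_pos: [0.445, -0.1893, 0.0028]
tcp_rot: [2.786, -1.451, 0.002]
ft_force: [0.8, -0.8, 6.2]
gripper_width: 0.035
```

```bash
python3 rel.py .4455 -.1893 .04 -55;python3 snap.py scene s2 130 120 230 220 6;
```

```text
t 5.8 tcp [ 445.  -189.3    2.8] xang -55.0 zaxis [ 1.2e-03 -8.0e-04 -1.0e+00] w 35.0 F [ 0.8 -0.8  6.2] q [-0.58  0.34  1.93  0.    0.87  0.38]
shift units total (tool axes now) [ 0.007 -0.009 -0.743] turn [-0.0005 -0.0014 -0.0001]
shift in target axes [ 0.006 -0.009 -0.743]
```

View pics/s2.png

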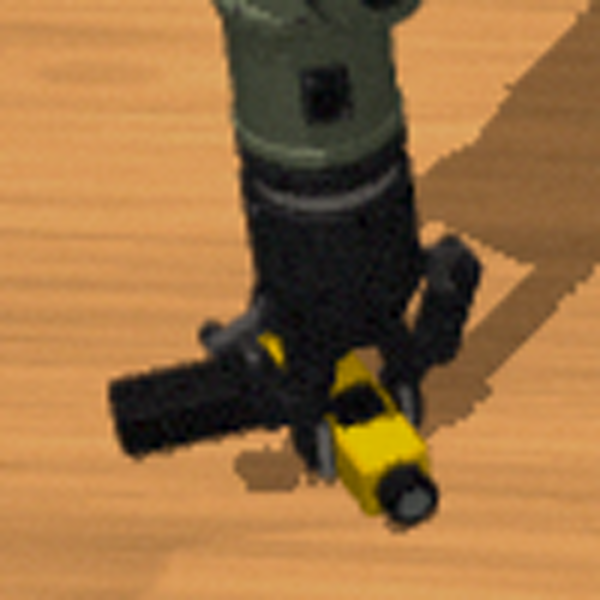

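The barrel is gripped, opening 35 mm, and the thermometer hasn't shifted. Now I'll lift it.

Request:
drive_tool:
  rows:
    - [[0, 0, -0.05], [0, 0, 0]]
    - [[0, 0, -0.15], [0, 0, 0]]
    - [[0, 0, -0.25], [0, 0, 0]]
    - [[0, 0, -0.3], [0, 0, 0]]
    - [[0, 0, -0.25], [0, 0, 0]]
    - [[0, 0, -0.15], [0, 0, 0]]
    - [[0, 0, -0.05], [0, 0, 0]]
    - [[0, 0, 0], [0, 0, 0]]

```text
time_s: 6.65
ee_pos: [0.4445, -0.189, 0.0627]
tcp_rot: [2.787, -1.451, 0.001]
ft_force: [0.4, -0.2, -1.5]
gripper_width: 0.0354
```

Request:
drive_tool:
  rows:
    - [[0, 0, 0], [0, 0, 0.05]]
    - [[0, 0, 0], [0, 0, 0.1]]
    - [[0, 0, 0], [0, 0, 0.1]]
    - [[0, 0, 0], [0, 0, 0.12]]
    - [[0, 0, 0], [0, 0, 0.12]]
    - [[0, 0, 0], [0, 0, 0.12]]
    - [[0, 0, 0], [0, 0, 0.08]]
    - [[0, 0, 0], [0, 0, 0.04]]

```text
time_s: 7.45
ee_pos: [0.4436, -0.1884, 0.0614]
tcp_rot: [2.082, -2.352, -0.003]
ft_force: [-0.1, -0.1, -2.0]
gripper_width: 0.0352
```

```bash
python3 rel.py .4648 .0467 .0628 -96.8;python3 snap.py scene s3 130 120 230 220 6;python3 snap.py top t3 280 170 380 250 7
```

```text
t 7.45 tcp [ 443.6 -188.4   61.4] xang -96.96 zaxis [-0.0017  0.0011 -1.    ] w 35.2 F [-0.1 -0.1 -2. ] q [-0.58  0.23  1.91 -0.    1.    1.11]
shift units total (tool axes now) [-4.719  0.15  -0.024] turn [ 0.0018  0.0009 -0.0029]
shift in target axes [-4.72   0.136 -0.028]
```

View pics/s3.png

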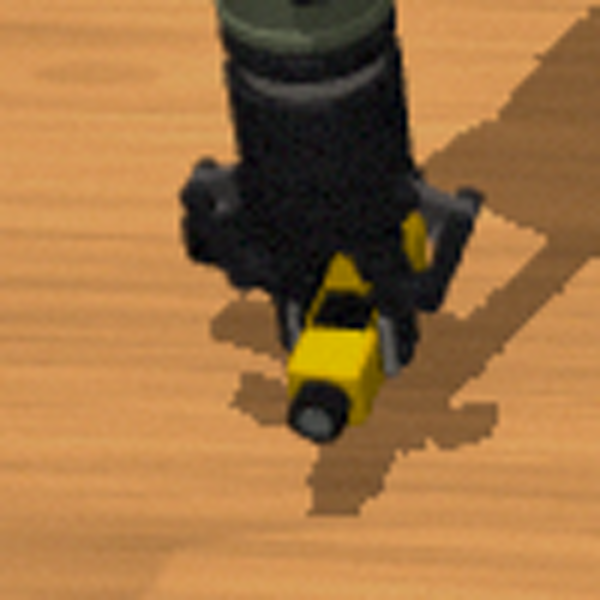

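View pics/t3.png

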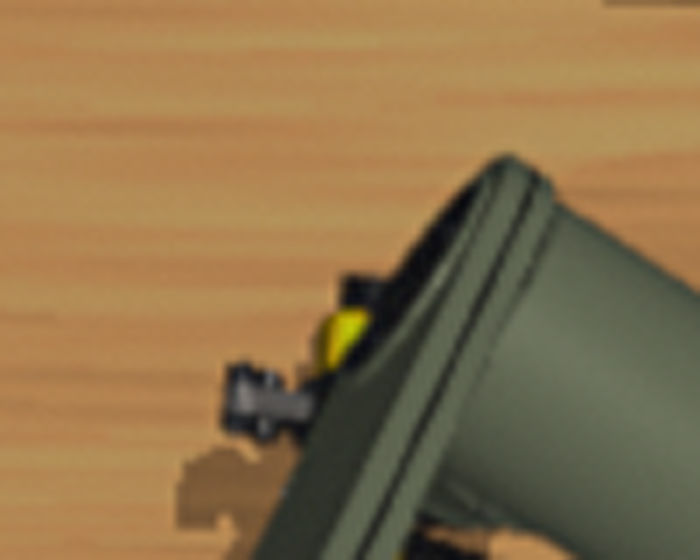

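```bash
python3 - <<'E'
from h import *
f=np.load("pics/s3.npz");W=cloud("scene",f["d"]);p=f["p"]
def at(x,y):
    u,v=round(130+(x+.5)/6-.5),round(120+(y+.5)/6-.5);print((x,y),np.round(np.nanmedian(W[v-1:v+2,u-1:u+2].reshape(-1,3),0)*1000,1))
at(316,418);at(330,360);at(345,305);at(340,275);at(310,350);at(355,360)
hsv=cv2.cvtColor(p,cv2.COLOR_RGB2HSV)
a=np.radians(-6.97);ex=np.array([np.cos(a),np.sin(a)])
m=np.zeros(hsv.shape[:2],bool);m[160:200,170:200]=1
m&=(hsv[...,0]>20)&(hsv[...,0]<38)&(hsv[...,1]>190)&(hsv[...,2]>180)
q=W[m];l=(q[:,:2]-[.4436,-.1884])@ex;k=abs((q[:,:2]-[.4436,-.1884])@[-ex[1],ex[0]])<.02
c=np.polyfit(l[k],q[k,2],1);print(m.sum(),"slope deg",np.degrees(np.arctan(c[0])),"z0",c[1],l.min(),l.max())
P=[.4436+.058*ex[0],-.1884+.058*ex[1],.0754]
print("expected nose px",(proj("scene",P)[0]-[130,120]+.5)*6-.5,P)
E
```

```text
(316, 418) [ 499.5 -195.8   80.2]
(330, 360) [ 479.4 -189.6   93.3]
(345, 305) [ 437.5 -191.    93.8]
(340, 275) [ 417.8 -197.1   94.5]
(310, 350) [ 469.7 -201.7   94. ]
(355, 360) [ 475.8 -179.6   92.3]
93 slope deg -1.2460677237742306 z0 0.0937953929018584 0.012155913082041484 0.04336803881213235
expected nose px [316.13925087 425.68306601] [np.float64(0.5011713699208364), np.float64(-0.19543827858486787), 0.0754]
```

Request:
drive_tool:
  rows:
    - [[-0.1, 0, 0], [0, 0, -0.003]]
    - [[-0.25, 0, 0], [0, 0, 0]]
    - [[-0.35, 0, 0], [0, 0, 0]]
    - [[-0.35, 0.02, 0], [0, 0, 0]]
    - [[-0.35, 0.02, 0], [0, 0, 0]]
    - [[-0.35, 0.02, 0], [0, 0, 0]]
    - [[-0.35, 0.02, 0], [0, 0, 0]]
    - [[-0.35, 0.02, 0], [0, 0, 0]]

```text
time_s: 8.35
ee_pos: [0.4532, -0.0649, 0.0622]
tcp_rot: [-2.09, 2.346, 0.001]
ft_force: [0.4, -0.7, -1.6]
gripper_width: 0.0353
```

Request:
drive_tool:
  rows:
    - [[-0.35, 0.02, 0], [0, 0, 0]]
    - [[-0.35, 0.02, 0.05], [0, 0, 0]]
    - [[-0.35, 0, 0.05], [0, 0, 0]]
    - [[-0.35, 0, 0.1], [0, 0, 0]]
    - [[-0.35, 0, 0.1], [0, 0, 0]]
    - [[-0.3, 0, 0.05], [0, 0, 0]]
    - [[-0.15, 0, 0.02], [0, 0, 0]]
    - [[-0.05, 0, 0], [0, 0, 0]]

```text
time_s: 9.15
ee_pos: [0.4642, 0.0465, 0.0436]
tcp_rot: [2.091, -2.344, -0.001]
ft_force: [0.7, -0.4, -1.7]
gripper_width: 0.0354
```

```bash
python3 rel.py .4648 .0467 .0408 -96.8;python3 snap.py scene s4 200 120 310 220 6;python3 snap.py top t4 200 130 310 215 7
```

```text
t 9.15 tcp [464.2  46.5  43.6] xang -96.54 zaxis [-6.e-04  1.e-04 -1.e+00] w 35.4 F [ 0.7 -0.4 -1.7] q [-0.09  0.23  1.95  0.    0.95  1.6 ]
shift units total (tool axes now) [-0.006 -0.011  0.056] turn [0.0006 0.     0.0045]
shift in target axes [-0.006 -0.011  0.056]
```

View pics/s4.png

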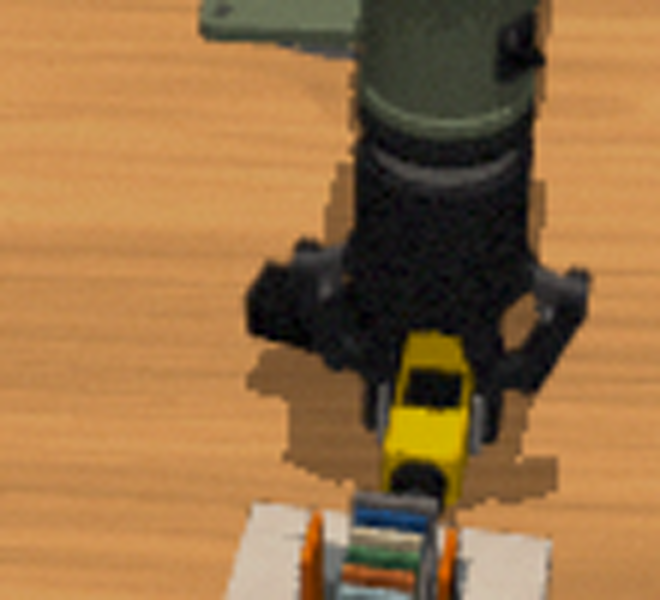

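View pics/t4.png

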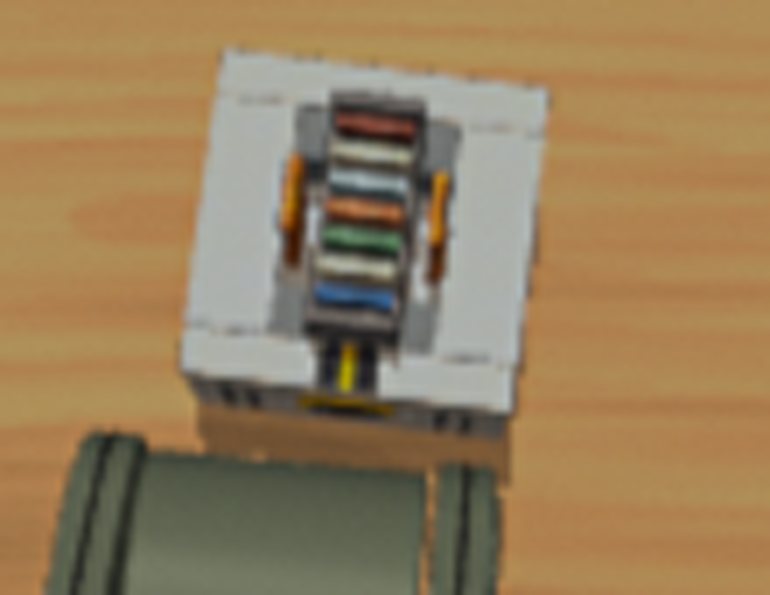

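```bash
python3 - <<'E'
from h import *
f=np.load("pics/s4.npz");p=f["p"];hsv=cv2.cvtColor(p,cv2.COLOR_RGB2HSV)
# yellow image edges per row -> ray at top height z=.0748
zt=.034+.0436-.0028
for v in range(178,201):
    r=[u for u in range(255,290) if 20<hsv[v,u,0]<38 and hsv[v,u,1]>190]
    if len(r)>4:
        a=ray("scene",min(r)-.5,v,zt)*1000;b=ray("scene",max(r)+.5,v,zt)*1000
        print(v,min(r),max(r),np.round(a[:2],1),np.round(b[:2],1),"w",round(b[1]-a[1],1))
# dock axis in scene camera: cassette tile edges
W=cloud("scene",f["d"])
m=(W[...,2]>.117)&(W[...,2]<.13)&(W[...,0]>.56)&(W[...,0]<.7)&(abs(W[...,1]-.027)<.05)
q=W[m];print(m.sum(),cv2.minAreaRect(q[:,:2].astype(np.float32)*1000))
E
```

```text
178 267 276 [436.6  29.8] [435.   57.5] w 27.8
179 267 277 [440.8  29.9] [439.   60.4] w 30.5
180 267 277 [444.9  30. ] [443.2  60.5] w 30.4
181 267 278 [449.1  30.2] [447.1  63.3] w 33.1
182 266 278 [453.3  27.6] [451.2  63.4] w 35.8
183 266 278 [457.4  27.7] [455.3  63.4] w 35.7
187 265 277 [473.7  25.6] [471.7  61. ] w 35.4
188 265 277 [477.7  25.7] [475.7  61. ] w 35.3
189 265 277 [481.7  25.9] [479.6  61.1] w 35.2
190 265 277 [485.6  26. ] [483.6  61.2] w 35.1
191 265 277 [489.6  26.2] [487.5  61.2] w 35.1
192 264 277 [493.6  23.6] [491.5  61.3] w 37.7
193 264 277 [497.5  23.8] [495.4  61.4] w 37.6
194 264 277 [501.4  23.9] [499.3  61.4] w 37.5
195 264 277 [505.3  24.1] [503.1  61.5] w 37.4
196 264 277 [509.1  24.3] [507.   61.6] w 37.3
197 264 277 [513.   24.4] [510.8  61.7] w 37.3
198 264 276 [516.8  24.6] [514.8  59.1] w 34.5
405 ((628.7089233398438, 27.675941467285156), (57.943336486816406, 94.54651641845703), 76.28578186035156)
```

The midline of the barrel agrees with the dock's axis to about 1 mm in the scene camera. I'll trim by 2.8 mm down and then hold.

Request:
drive_tool:
  rows:
    - [[0, 0, 0.03], [0, 0, 0.004]]
    - [[0, 0, 0.02], [0, 0, 0]]
    - [[0, 0, 0], [0, 0, 0]]
    - [[0, 0, 0], [0, 0, 0]]
    - [[0, 0, 0], [0, 0, 0]]
    - [[0, 0, 0], [0, 0, 0]]
    - [[0, 0, 0], [0, 0, 0]]
    - [[0, 0, 0], [0, 0, 0]]

```text
time_s: 10.05
ee_pos: [0.4647, 0.0453, 0.0413]
tcp_rot: [-2.084, 2.351, -0.0]
ft_force: [-1.4, 0.3, -1.0]
gripper_width: 0.0353
```

```bash
python3 rel.py .4648 .0467 .0408 -96.8; python3 snap.py scene s5 200 120 310 220 6; python3 - <<'E'
from h import *
f=np.load("pics/s5.npz");W=cloud("scene",f["d"]);hsv=cv2.cvtColor(f["p"],cv2.COLOR_RGB2HSV)
m=np.zeros(hsv.shape[:2],bool);m[176:200,262:280]=1
m&=(hsv[...,0]>20)&(hsv[...,0]<38)&(hsv[...,1]>190)&(W[...,2]>.06)
q=W[m];A=np.c_[q[:,:2]-[.48,.045],np.ones(len(q))];k=np.ones(len(q),bool)
for _ in range(4):
    c=np.linalg.lstsq(A[k],q[k,2],rcond=None)[0];k=abs(A@c-q[:,2])<.003
print(k.sum(),"top plane slopes deg x,y",np.degrees(c[:2]),"z",c[2])
E
```

```text
t 10.05 tcp [464.7  45.3  41.3] xang -96.89 zaxis [ 1.e-04 -0.e+00 -1.e+00] w 35.3 F [-1.4  0.3 -1. ] q [-0.09  0.24  1.95 -0.    0.95  1.6 ]
shift units total (tool axes now) [-0.027  0.001  0.01 ] turn [-0.0001 -0.     -0.0015]
shift in target axes [-0.027  0.001  0.01 ]
186 top plane slopes deg x,y [-0.57508059  0.87731982] z 0.07296535157236894
```

Request:
drive_tool:
  rows:
    - [[0, 0, 0], [0, 0, 0]]
    - [[0, 0, 0], [0, 0, 0]]
    - [[0, 0, 0], [0, 0, 0]]
    - [[0, 0, 0], [0, 0, 0]]
    - [[0, 0, 0], [0, 0, 0]]
    - [[0, 0, 0], [0, 0, 0]]
    - [[0, 0, 0], [0, 0, 0]]
    - [[0, 0, 0], [0, 0, 0]]

```text
time_s: 10.9
ee_pos: [0.4646, 0.0453, 0.0413]
tcp_rot: [2.084, -2.351, 0.0]
ft_force: [-0.3, 0.1, -2.8]
gripper_width: 0.035
```

Request:
drive_tool:
  rows:
    - [[0, 0, 0], [0, 0, 0]]
    - [[0, 0, 0], [0, 0, 0]]
    - [[0, 0, 0], [0, 0, 0]]
    - [[0, 0, 0], [0, 0, 0]]
    - [[0, 0, 0], [0, 0, 0]]
    - [[0, 0, 0], [0, 0, 0]]
    - [[0, 0, 0], [0, 0, 0]]
    - [[0, 0, 0], [0, 0, 0]]

```text
time_s: 11.7
ee_pos: [0.4646, 0.0454, 0.0413]
tcp_rot: [2.084, -2.351, -0.0]
ft_force: [-0.0, -1.0, -1.6]
gripper_width: 0.0349
```

```bash
python3 rel.py .445 -.16 .062 -96.8
```

```text
t 11.7 tcp [464.6  45.4  41.3] xang -96.89 zaxis [-0.  0. -1.] w 34.9 F [-0.  -1.  -1.6] q [-0.09  0.24  1.95  0.    0.95  1.6 ]
shift units total (tool axes now) [ 4.125 -0.103 -0.414] turn [ 0.      0.     -0.0015]
shift in target axes [ 4.125 -0.097 -0.414]
```

Request:
drive_tool:
  rows:
    - [[0.1, 0, 0], [0, 0, 0]]
    - [[0.25, 0, -0.05], [0, 0, 0]]
    - [[0.35, -0.02, -0.05], [0, 0, 0]]
    - [[0.35, -0.02, -0.05], [0, 0, 0]]
    - [[0.35, -0.02, -0.05], [0, 0, 0]]
    - [[0.35, -0.02, 0], [0, 0, 0]]
    - [[0.35, -0.02, 0], [0, 0, 0]]
    - [[0.35, 0, 0], [0, 0, 0]]

```text
time_s: 12.5
ee_pos: [0.4548, -0.0786, 0.0516]
tcp_rot: [2.083, -2.351, 0.001]
ft_force: [-0.7, 0.4, -1.4]
gripper_width: 0.0352
```

Request:
drive_tool:
  rows:
    - [[0.35, 0, 0], [0, 0, 0]]
    - [[0.35, 0, 0], [0, 0, 0]]
    - [[0.35, 0, 0], [0, 0, 0]]
    - [[0.3, 0, 0.05], [0, 0, 0]]
    - [[0.2, 0, 0.1], [0, 0, 0]]
    - [[0.1, 0, 0.1], [0, 0, 0]]
    - [[0, 0, 0.15], [0, 0, 0]]
    - [[0, 0, 0.15], [0, 0, 0]]

```text
time_s: 13.3
ee_pos: [0.4447, -0.1584, 0.023]
tcp_rot: [2.084, -2.351, -0.001]
ft_force: [0.3, 0.2, -1.0]
gripper_width: 0.0354
```

```bash
python3 rel.py .445 -.16 .003 -96.8;python3 snap.py scene s6 130 120 230 220 6;
```

```text
t 13.3 tcp [ 444.7 -158.4   23. ] xang -96.89 zaxis [-6.e-04  6.e-04 -1.e+00] w 35.4 F [ 0.3  0.2 -1. ] q [-0.53  0.28  1.95  0.    0.91  1.16]
shift units total (tool axes now) [ 0.031 -0.01   0.4  ] turn [ 0.0006  0.0005 -0.0015]
shift in target axes [ 0.031 -0.01   0.4  ]
```

View pics/s6.png

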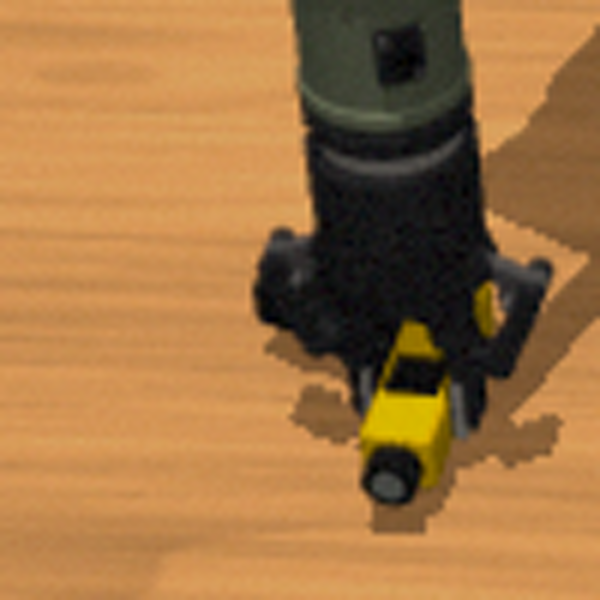

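Request:
drive_tool:
  rows:
    - [[0, 0, 0.1], [0, 0, 0]]
    - [[0, 0, 0.1], [0, 0, 0]]
    - [[0, 0, 0.08], [0, 0, 0]]
    - [[0, 0, 0.05], [0, 0, 0]]
    - [[0, 0, 0.03], [0, 0, 0]]
    - [[0, 0, 0.02], [0, 0, 0]]
    - [[0, 0, 0.01], [0, 0, 0]]
    - [[0, 0, 0], [0, 0, 0]]

```text
time_s: 14.15
ee_pos: [0.4451, -0.1589, 0.0044]
tcp_rot: [-2.084, 2.351, -0.0]
ft_force: [1.3, -0.7, -1.2]
gripper_width: 0.0353
```

```bash
python3 rel.py .445 -.16 .003 -96.8
```

```text
t 14.15 tcp [ 445.1 -158.9    4.4] xang -96.89 zaxis [ 2.e-04 -1.e-04 -1.e+00] w 35.3 F [ 1.3 -0.7 -1.2] q [-0.53  0.32  1.95 -0.    0.87  1.16]
shift units total (tool axes now) [ 0.023 -0.001  0.027] turn [-0.0002 -0.0001 -0.0016]
shift in target axes [ 0.023 -0.001  0.027]
```

Still about 1.5 mm off the bench, so I'll lower the rest and then open.

Request:
drive_tool:
  rows:
    - [[0, 0, 0.01], [0, 0, 0]]
    - [[0, 0, 0.01], [0, 0, 0]]
    - [[0, 0, 0.01], [0, 0, 0]]
    - [[0, 0, 0], [0, 0, 0]]
    - [[0, 0, 0], [0, 0, 0]]
    - [[0, 0, 0], [0, 0, 0]]
    - [[0, 0, 0], [0, 0, 0]]
    - [[0, 0, 0], [0, 0, 0]]

```text
time_s: 14.95
ee_pos: [0.4451, -0.1588, 0.0028]
tcp_rot: [-2.084, 2.351, -0.0]
ft_force: [0.1, 0.2, -0.6]
gripper_width: 0.035
```

Request:
drive_tool:
  rows:
    - [[0, 0, 0], [0, 0, 0]]
    - [[0, 0, 0], [0, 0, 0]]
    - [[0, 0, 0], [0, 0, 0]]
    - [[0, 0, 0], [0, 0, 0]]
    - [[0, 0, 0], [0, 0, 0]]
    - [[0, 0, 0], [0, 0, 0]]
    - [[0, 0, 0], [0, 0, 0]]
    - [[0, 0, 0], [0, 0, 0]]
  claw: 1

```text
time_s: 15.75
ee_pos: [0.4451, -0.1588, 0.0028]
tcp_rot: [-2.084, 2.351, -0.0]
ft_force: [0.5, -0.2, -0.4]
gripper_width: 0.0852
```

Request:
drive_tool:
  rows:
    - [[0, 0, -0.1], [0, 0, 0]]
    - [[0, 0, -0.3], [0, 0, 0]]
    - [[0, 0, -0.5], [0, 0, 0]]
    - [[0, 0, -0.8], [0, 0, 0]]
    - [[0, 0, -0.9], [0, 0, 0]]
    - [[0, 0, -0.9], [0, 0, 0]]
    - [[0, 0, -0.7], [0, 0, 0]]
    - [[0, 0, -0.2], [0, 0, 0]]

```text
time_s: 16.55
ee_pos: [0.4476, -0.1602, 0.2283]
tcp_rot: [-2.082, 2.348, -0.015]
ft_force: [0.9, -0.3, -0.5]
gripper_width: 0.0854
```

```bash
python3 rel.py .6267 .0274 .225 -96.8;python3 snap.py scene s7 130 120 230 220 6
```

```text
t 16.55 tcp [ 447.6 -160.2  228.3] xang -96.88 zaxis [ 0.0087 -0.005  -0.9999] w 85.4 F [ 0.9 -0.3 -0.5] q [-0.53 -0.01  1.79  0.    1.36  1.16]
shift units total (tool axes now) [-4.154 -3.107  0.078] turn [-0.0092 -0.0039 -0.0014]
shift in target axes [-4.15  -3.114  0.066]
```

View pics/s7.png

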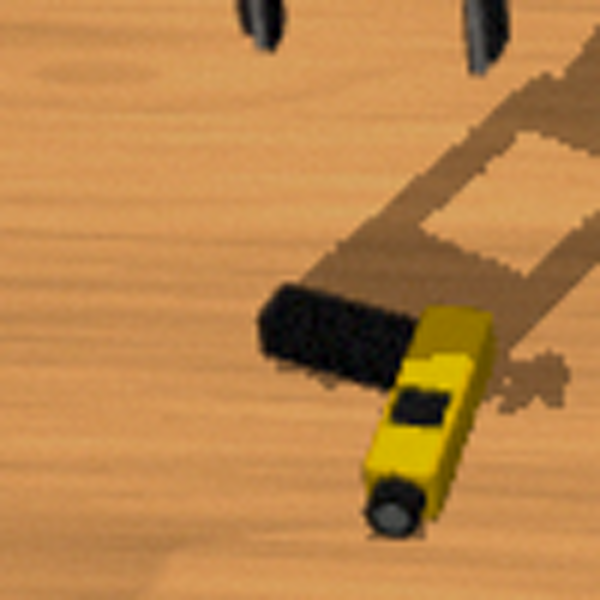

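The thermometer lies flat on the bench and is released: nose at (393,512), handle end at (270,320). Next I'll go over to the dock.

Request:
drive_tool:
  rows:
    - [[-0.3, -0.22, 0], [0, 0, 0]]
    - [[-0.45, -0.35, 0], [0, 0, 0]]
    - [[-0.45, -0.35, 0], [0, 0, 0]]
    - [[-0.45, -0.35, 0], [0, 0, 0]]
    - [[-0.45, -0.35, 0], [0, 0, 0]]
    - [[-0.45, -0.35, 0], [0, 0, 0]]
    - [[-0.45, -0.35, 0], [0, 0, 0]]
    - [[-0.45, -0.35, 0], [0, 0, 0]]

```text
time_s: 17.4
ee_pos: [0.5976, -0.0024, 0.2201]
tcp_rot: [2.082, -2.349, -0.005]
ft_force: [-0.2, -0.5, 0.4]
gripper_width: 0.0857
```

Request:
drive_tool:
  rows:
    - [[-0.4, -0.3, 0], [0, 0, 0]]
    - [[-0.2, -0.1, 0], [0, 0, 0]]
    - [[-0.1, 0, 0], [0, 0, 0]]
    - [[0, 0, 0], [0, 0, 0]]
    - [[0, 0, 0], [0, 0, 0]]
    - [[0, 0, 0], [0, 0, 0]]
    - [[0, 0, 0], [0, 0, 0]]
    - [[0, 0, 0], [0, 0, 0]]

```text
time_s: 18.2
ee_pos: [0.6222, 0.0283, 0.2231]
tcp_rot: [-2.083, 2.351, -0.0]
ft_force: [0.7, 0.4, -0.1]
gripper_width: 0.0855
```

```bash
python3 rel.py .6267 .0274 .17 -96.8;python3 snap.py scene s8 200 140 310 240 6;python3 snap.py top t8 200 120 310 205 7
```

```text
t 18.2 tcp [622.2  28.3 223.1] xang -96.93 zaxis [ 3.e-04 -1.e-04 -1.e+00] w 85.5 F [ 0.7  0.4 -0.1] q [-0.09  0.31  1.43 -0.    1.4   1.6 ]
shift units total (tool axes now) [ 0.007 -0.092  1.061] turn [-0.0003 -0.     -0.0023]
shift in target axes [ 0.007 -0.092  1.061]
```

View pics/s8.png

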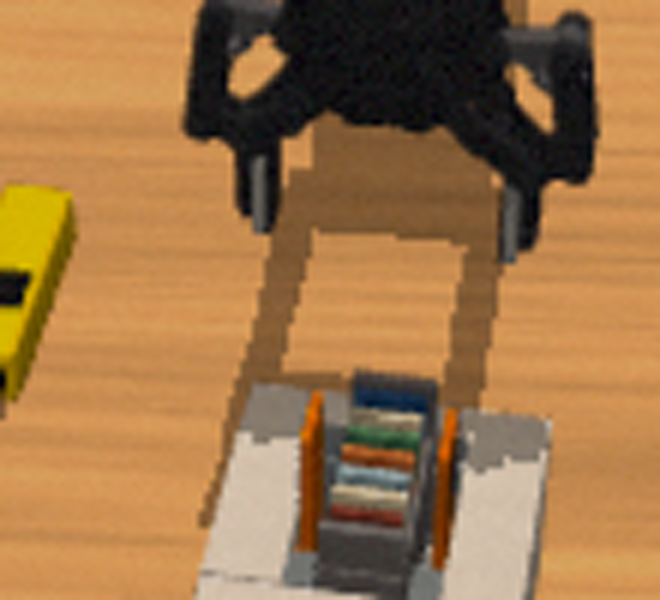

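View pics/t8.png

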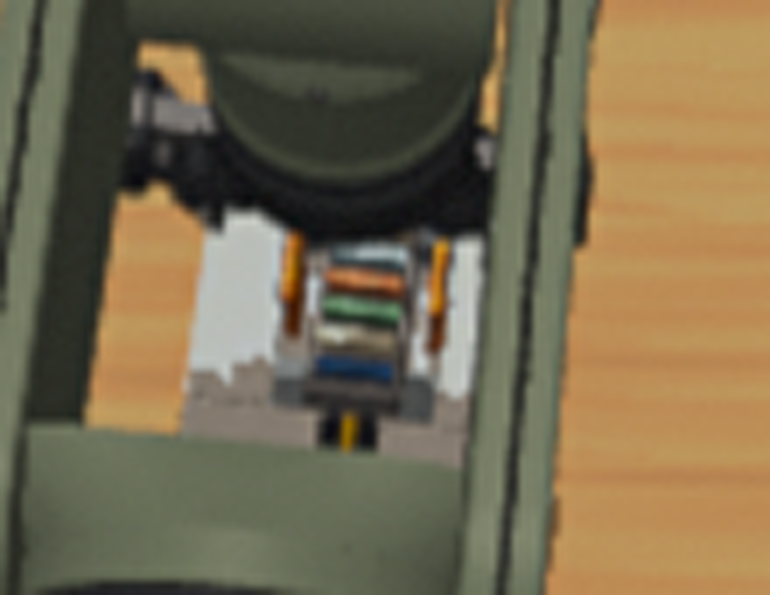

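Request:
drive_tool:
  rows:
    - [[0.01, -0.09, 0.2], [0, 0, 0]]
    - [[0, 0, 0.3], [0, 0, 0]]
    - [[0, 0, 0.3], [0, 0, 0]]
    - [[0, 0, 0.2], [0, 0, 0]]
    - [[0, 0, 0.06], [0, 0, 0]]
    - [[0, 0, 0], [0, 0, 0]]
    - [[0, 0, 0], [0, 0, 0]]
    - [[0, 0, 0], [0, 0, 0]]

```text
time_s: 19.1
ee_pos: [0.6274, 0.0277, 0.1708]
tcp_rot: [-2.083, 2.35, -0.002]
ft_force: [-0.4, -0.0, 0.9]
gripper_width: 0.0859
```

```bash
python3 rel.py .6267 .0274 .102 -96.8;python3 snap.py scene s9 200 140 310 240 6; python3 - <<'E'
from h import *
# scene-bias dock centre (26.5) : expected image of catch tops and pads for catches
f=np.load("pics/s9.npz");W=cloud("scene",f["d"])
for x,y in [(313,400),(448,430)]:
    u,v=round(200+(x+.5)/6-.5),round(140+(y+.5)/6-.5);print(np.round(np.nanmedian(W[v-1:v+2,u-1:u+2].reshape(-1,3),0)*1000,1))
E
```

```text
t 19.1 tcp [627.4  27.7 170.8] xang -96.89 zaxis [ 1.8e-03 -2.0e-04 -1.0e+00] w 85.9 F [-0.4 -0.   0.9] q [-0.09  0.37  1.47  0.    1.31  1.6 ]
shift units total (tool axes now) [0.009 0.015 1.375] turn [-0.0018  0.0001 -0.0015]
shift in target axes [0.008 0.013 1.375]
[ 6.123e+02 -6.000e-01  1.395e+02]
[625.1  52.8 141.2]
```

View pics/s9.png

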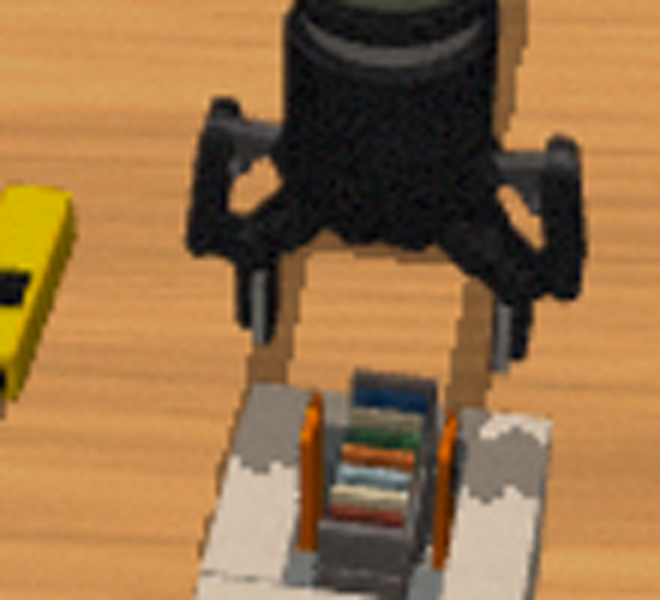

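The fingers, tips at (260,340) and (505,365), are centred over the orange catches at (313,400) and (447,415). I'll descend to pinch height.

Request:
drive_tool:
  rows:
    - [[0, 0.01, 0.2], [0, 0, 0]]
    - [[0, 0, 0.25], [0, 0, 0]]
    - [[0, 0, 0.25], [0, 0, 0]]
    - [[0, 0, 0.25], [0, 0, 0]]
    - [[0, 0, 0.2], [0, 0, 0]]
    - [[0, 0, 0.15], [0, 0, 0]]
    - [[0, 0, 0.06], [0, 0, 0]]
    - [[0, 0, 0], [0, 0, 0]]

```text
time_s: 19.95
ee_pos: [0.6259, 0.0278, 0.1012]
tcp_rot: [2.084, -2.35, -0.001]
ft_force: [-0.4, -0.6, -0.7]
gripper_width: 0.0856
```

```bash
python3 rel.py .6267 .0274 .102 -96.8;python3 snap.py scene s10 200 140 310 240 6
```

```text
t 19.95 tcp [625.9  27.8 101.2] xang -96.89 zaxis [-9.e-04  0.e+00 -1.e+00] w 85.6 F [-0.4 -0.6 -0.7] q [-0.09  0.44  1.52 -0.    1.18  1.6 ]
shift units total (tool axes now) [ 0.007 -0.016 -0.017] turn [ 0.0009 -0.0001 -0.0015]
shift in target axes [ 0.007 -0.016 -0.017]
```

View pics/s10.png

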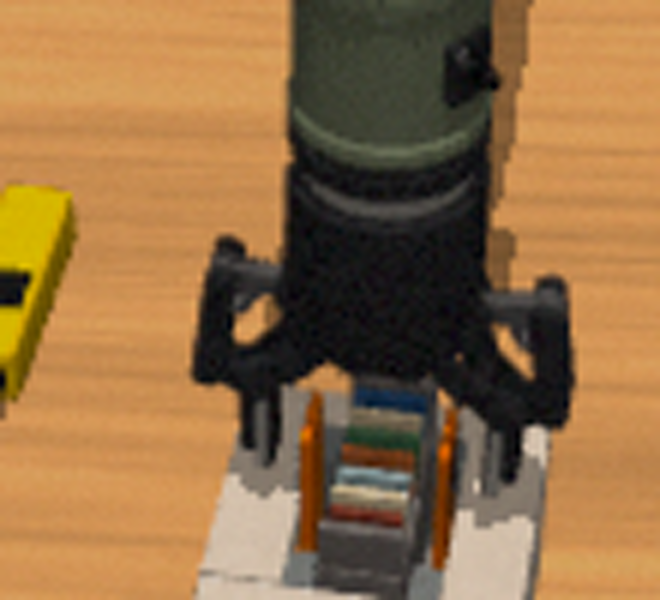

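Request:
drive_tool:
  rows:
    - [[0, 0, 0], [0, 0, 0]]
    - [[0, 0, 0], [0, 0, 0]]
    - [[0, 0, 0], [0, 0, 0]]
    - [[0, 0, 0], [0, 0, 0]]
    - [[0, 0, 0], [0, 0, 0]]
    - [[0, 0, 0], [0, 0, 0]]
    - [[0, 0, 0], [0, 0, 0]]
    - [[0, 0, 0], [0, 0, 0]]
  claw: 0
  grip_force: 60

```text
time_s: 20.8
ee_pos: [0.6277, 0.0274, 0.1057]
tcp_rot: [-2.083, 2.349, -0.005]
ft_force: [-4.3, -1.5, 12.3]
gripper_width: 0.038
```

```bash
python3 rel.py .6267 .0274 .222 -96.8;python3 snap.py scene s11 200 140 310 240 6
```

```text
t 20.8 tcp [627.7  27.4 105.7] xang -96.88 zaxis [ 0.0037 -0.001  -1.    ] w 38.0 F [-4.3 -1.5 12.3] q [-0.09  0.44  1.52 -0.    1.19  1.6 ]
shift units total (tool axes now) [ 0.003  0.01  -2.327] turn [-0.0038 -0.0006 -0.0014]
shift in target axes [ 2.000e-03  1.900e-02 -2.327e+00]
```

View pics/s11.png

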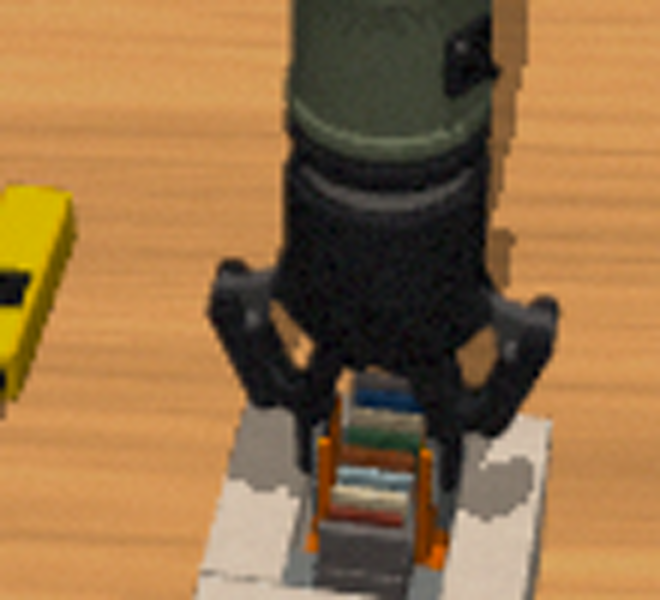

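```bash
python3 - <<'E'
from h import *
a=np.radians(-6.85);Rz=np.array([[np.cos(a),-np.sin(a)],[np.sin(a),np.cos(a)]])
C=np.array([.6267,.0265])
def P(x,y,z): return [*(C+Rz@np.array([x,y])),z]
for lab,p in dict(L_front_top=(.014,.023,.14),L_back_top=(-.014,.023,.14),L_front_low=(.014,.023,.1),R_front_top=(.014,-.023,.14),R_back_top=(-.014,-.023,.14),R_front_low=(.014,-.023,.1),Lpadtip_f=(.011,.023,.108),Rpadtip_f=(.011,-.023,.108),Lstart=(-.014,.03,.14),Rstart=(-.014,-.03,.14),Lsf=(.014,.03,.14),Rsf=(.014,-.03,.14)).items():
    print(lab,np.round((proj("scene",P(*p))[0]-[200,140]+.5)*6-.5))
E
python3 - <<'E'
import cv2,numpy as np
for n in ("s10","s11"):
    p=np.load(f"pics/{n}.npz")["p"]; cv2.imwrite(f"pics/{n}z.png",cv2.resize(p[195:240,240:285,::-1],None,fx=13,fy=13,interpolation=cv2.INTER_CUBIC))
E
```

```text
L_front_top [433. 458.]
L_back_top [443. 408.]
L_front_low [430. 527.]
R_front_top [317. 444.]
R_back_top [330. 394.]
R_front_low [317. 512.]
Lpadtip_f [431. 508.]
Rpadtip_f [319. 493.]
Lstart [460. 411.]
Rstart [312. 392.]
Lsf [450. 461.]
Rsf [300. 441.]
```

View pics/s11z.png

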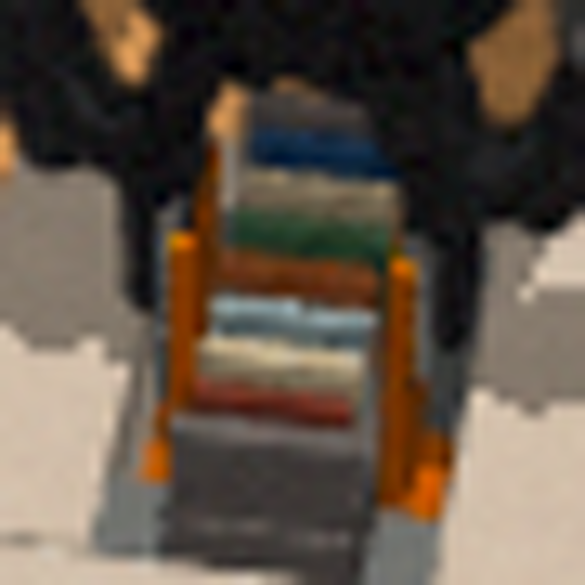

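Both catches are pinched in past the 46 mm nominal (opening reads 38 mm), which suggests the 60 N grip overdrives soft stops. I'll ease the force to 30 N.

Request:
drive_tool:
  rows:
    - [[0, 0, 0], [0, 0, 0]]
    - [[0, 0, 0], [0, 0, 0]]
    - [[0, 0, 0], [0, 0, 0]]
    - [[0, 0, 0], [0, 0, 0]]
    - [[0, 0, 0], [0, 0, 0]]
    - [[0, 0, 0], [0, 0, 0]]
    - [[0, 0, 0], [0, 0, 0]]
    - [[0, 0, 0], [0, 0, 0]]
  grip_force: 30

```text
time_s: 21.65
ee_pos: [0.6277, 0.0274, 0.1056]
tcp_rot: [-2.083, 2.349, -0.005]
ft_force: [-5.0, -1.3, 11.7]
gripper_width: 0.0379
```

```bash
python3 rel.py .6267 .0274 .222 -96.8
```

```text
t 21.65 tcp [627.7  27.4 105.6] xang -96.88 zaxis [ 0.0037 -0.001  -1.    ] w 37.9 F [-5.  -1.3 11.7] q [-0.09  0.44  1.52 -0.    1.19  1.6 ]
shift units total (tool axes now) [ 0.003  0.011 -2.327] turn [-0.0038 -0.0006 -0.0014]
shift in target axes [ 2.000e-03  1.900e-02 -2.327e+00]
```

Request:
drive_tool:
  rows:
    - [[0, 0, -0.03], [0, 0, 0]]
    - [[0, 0, -0.05], [0, 0, 0]]
    - [[0, 0, -0.05], [0, 0, 0]]
    - [[0, 0, -0.06], [0, 0, 0]]
    - [[0, 0, -0.06], [0, 0, 0]]
    - [[0, 0, -0.06], [0, 0, 0]]
    - [[0, 0, -0.05], [0, 0, 0]]
    - [[0, 0, -0.04], [0, 0, 0]]
  claw: 0
  grip_force: 40

```text
time_s: 22.45
ee_pos: [0.6261, 0.0279, 0.122]
tcp_rot: [2.084, -2.351, -0.0]
ft_force: [2.1, -0.6, -3.8]
gripper_width: 0.0379
```

```bash
python3 rel.py .6267 .0274 .232 -96.8;python3 snap.py scene s12 200 140 310 240 6;  python3 - <<'E'
import cv2,numpy as np
p=np.load(f"pics/s12.npz")["p"]; cv2.imwrite(f"pics/s12z.png",cv2.resize(p[185:240,235:290,::-1],None,fx=10,fy=10,interpolation=cv2.INTER_CUBIC))
E
```

```text
t 22.45 tcp [626.1  27.9 122. ] xang -96.89 zaxis [-2.e-04  1.e-04 -1.e+00] w 37.9 F [ 2.1 -0.6 -3.8] q [-0.09  0.42  1.51  0.    1.22  1.6 ]
shift units total (tool axes now) [ 0.008 -0.012 -2.201] turn [ 0.0002  0.     -0.0015]
shift in target axes [ 0.009 -0.013 -2.201]
```

View pics/s12z.png

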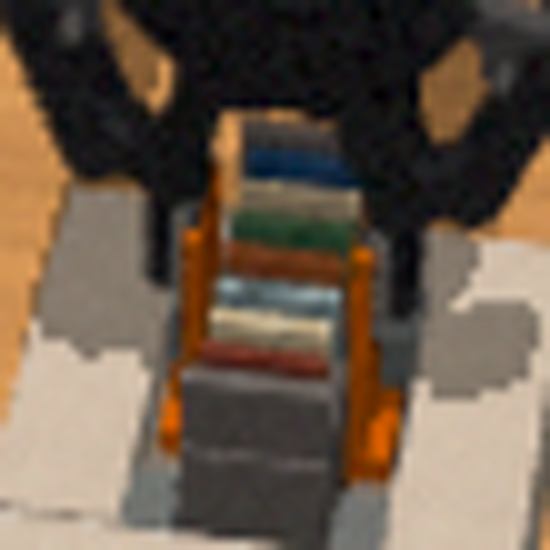

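The cassette has come up about 16 mm with the gripper (body front visible lower, load about 4 N), so the catches have released. I'll keep drawing it straight up.

Request:
drive_tool:
  rows:
    - [[0, 0, -0.08], [0, 0, 0]]
    - [[0, 0, -0.12], [0, 0, 0]]
    - [[0, 0, -0.15], [0, 0, 0]]
    - [[0, 0, -0.15], [0, 0, 0]]
    - [[0, 0, -0.15], [0, 0, 0]]
    - [[0, 0, -0.15], [0, 0, 0]]
    - [[0, 0, -0.15], [0, 0, 0]]
    - [[0, 0, -0.15], [0, 0, 0]]

```text
time_s: 23.3
ee_pos: [0.6258, 0.0279, 0.1774]
tcp_rot: [2.084, -2.35, -0.001]
ft_force: [-0.3, 0.2, -3.0]
gripper_width: 0.0377
```

Request:
drive_tool:
  rows:
    - [[0, 0, -0.15], [0, 0, 0]]
    - [[0, 0, -0.2], [0, 0, 0]]
    - [[0, 0, -0.2], [0, 0, 0]]
    - [[0, 0, -0.2], [0, 0, 0]]
    - [[0, 0, -0.15], [0, 0, 0]]
    - [[0, 0, -0.1], [0, 0, 0]]
    - [[0, 0, -0.07], [0, 0, 0]]
    - [[0, 0, -0.03], [0, 0, 0]]

```text
time_s: 24.1
ee_pos: [0.6262, 0.0278, 0.232]
tcp_rot: [-2.084, 2.351, -0.0]
ft_force: [-0.9, -0.4, -4.0]
gripper_width: 0.0377
```

Request:
drive_tool:
  rows:
    - [[0, 0, 0], [0, 0, 0]]
    - [[0, 0, 0], [0, 0, 0]]
    - [[0, 0, 0], [0, 0, 0]]
    - [[0, 0, 0], [0, 0, 0]]
    - [[0, 0, 0], [0, 0, 0]]
    - [[0, 0, 0], [0, 0, 0]]
    - [[0, 0, 0], [0, 0, 0]]
    - [[0, 0, 0], [0, 0, 0]]

```text
time_s: 24.9
ee_pos: [0.6262, 0.0278, 0.2318]
tcp_rot: [-2.084, 2.351, 0.0]
ft_force: [0.1, 0.4, -2.4]
gripper_width: 0.0383
```

```bash
python3 rel.py .6267 .0274 .232 -96.8;python3 snap.py scene s13 205 120 305 240 5;python3 snap.py top t13 0 0 512 384 1; python3 - <<'E'
from h import *
f=np.load("pics/s13.npz");W=cloud("scene",f["d"])
m=(W[...,0]>.655)&(W[...,0]<.70)&(abs(W[...,1]-.0215)<.02)&(W[...,2]>.1)
q=W[m];print(m.sum(),q.min(0),q.max(0))
# front face plane fit x = a*y+b*z+c
k=q[:,2]<.21;A=np.c_[q[:,1]-.0215,q[:,2]-.18,np.ones(len(q))];k=np.ones(len(q),bool)
for _ in range(6):
    c=np.linalg.lstsq(A[k],q[k,0],rcond=None)[0];k=abs(A@c-q[:,0])<.003
print("front face tilt (dx/dz deg)",np.degrees(c[1]),"yaw",np.degrees(c[0]),c[2],k.sum(),"z range",q[k,2].min(),q[k,2].max())
E
```

```text
t 24.9 tcp [626.2  27.8 231.8] xang -96.89 zaxis [-0.  0. -1.] w 38.3 F [ 0.1  0.4 -2.4] q [-0.09  0.31  1.41  0.    1.42  1.6 ]
shift units total (tool axes now) [ 0.007 -0.011 -0.004] turn [ 0.      0.     -0.0015]
shift in target axes [ 0.007 -0.011 -0.004]
2342 [0.65500295 0.00174703 0.16420221] [0.67404555 0.04149317 0.57671583]
front face tilt (dx/dz deg) -2.0524063268975086 yaw 0.7483969507262433 0.6698338540715385 1460 z range 0.1674252461944412 0.5767158303338511
```

View pics/s13.png

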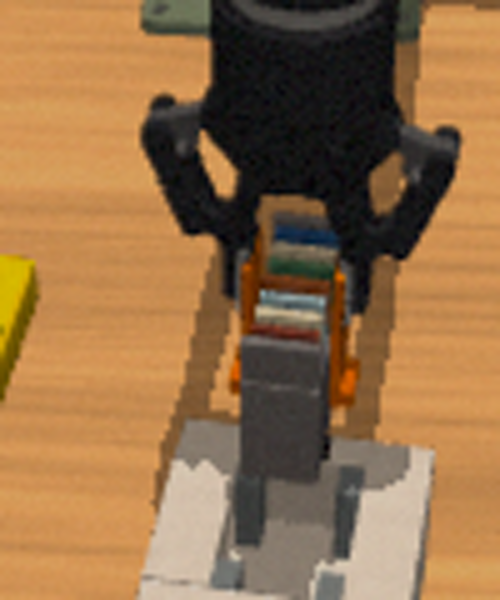

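View pics/t13.png

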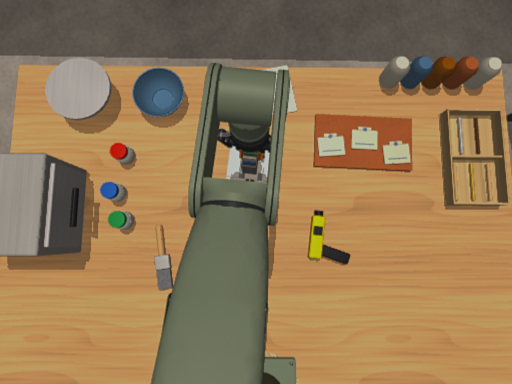

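The scene crop shows the cassette hanging clear of the dock by the pinched catches: body bottom edge at (280,475), empty well below. I'll refit the tilt without gripper points and compare the bystanders.

```bash
python3 - <<'E'
from h import *
f=np.load("pics/s13.npz");W=cloud("scene",f["d"]);p=f["p"]
m=np.zeros(W.shape[:2],bool);m[192:214,255:269]=1
q=W[m];q=q[(q[:,0]>.655)&(q[:,0]<.69)];A=np.c_[q[:,1]-.0215,q[:,2]-.2,np.ones(len(q))];k=np.ones(len(q),bool)
for _ in range(6):
    c=np.linalg.lstsq(A[k],q[k,0],rcond=None)[0];k=abs(A@c-q[:,0])<.003
print("tilt deg",np.degrees(c[1]),"yaw",np.degrees(c[0]),k.sum(),q[k].min(0),q[k].max(0))
# side edges of front face in image -> roll, plane at cassette front
cc=np.load("pics/top0.npz")["p"].astype(int);dd=np.load("pics/t13.npz")["p"].astype(int)
D=(abs(cc-dd).max(2)>40).astype(np.uint8);D[:, 165:290]=0
n,l,s,_=cv2.connectedComponentsWithStats(D);print([tuple(x) for x in s[1:] if x[4]>8])
for v in range(192,214,3):
    r=[u for u in range(245,275) if W[v,u,0]>.65 and W[v,u,0]<.69 and W[v,u,2]>.15 and p[v,u].max()-p[v,u].min()<40]
    if r: print(v,min(r),max(r),np.round(W[v,r[0]]*1000),np.round(W[v,r[-1]]*1000))
E
```

```text
tilt deg 0.31889634674421535 yaw 5.7952871133711 306 [0.66548076 0.00904494 0.17241613] [0.67373192 0.03894157 0.24500665]
[(np.int32(308), np.int32(210), np.int32(64), np.int32(55), np.int32(1713)), (np.int32(0), np.int32(302), np.int32(8), np.int32(12), np.int32(64)), (np.int32(55), np.int32(307), np.int32(97), np.int32(77), np.int32(3106)), (np.int32(0), np.int32(315), np.int32(45), np.int32(37), np.int32(1020)), (np.int32(153), np.int32(317), np.int32(12), np.int32(67), np.int32(440))]
192 253 269 [667.   5. 238.] [668.  39. 241.]
195 253 269 [668.   5. 230.] [661.  40. 225.]
198 253 269 [670.   5. 222.] [664.  40. 219.]
201 253 269 [669.   5. 213.] [663.  40. 209.]
204 253 269 [669.   5. 204.] [660.  40. 196.]
207 253 269 [669.   5. 193.] [657.  41. 184.]
210 253 269 [668.   5. 183.] [656.  41. 173.]
213 253 268 [666.   5. 172.] [670.  39. 178.]
```

The cassette is upright, tilted about 0.3°, with its underside at about 0.166 m (dock top 0.090 m). Only the thermometer and the arm and its shadow changed in the top view. I'll hand in.

```bash
python3 -c "
from plant import job,readout
print(readout.sense()['time_s'],job.finish_job())"
```

```text
the job is handed in; nothing more can be done
25.0 None
```

I did both parts of the job in order and handed it in at 25.0 s of the 56 s allowed; no verdict is reported.

- **Thermometer:** I picked it up by the barrel and aimed it at the dock's disc from about 4 cm. It was held still there for more than 1.6 s, nose about 55 mm high, level to about 1°, and roughly 1 mm off the disc's axis. The arm hid the nose and disc from the top camera, so I checked the aim from the barrel's midline and the arm's pose. I then laid it flat on bare bench near where it started and let go.
- **Cassette:** I pinched both catches fully and drew the cassette straight up. It is held still, tilted about 0.3°, with its underside about 0.166 m up, around 7.6 cm above the dock top (5 cm needed).
- **Bystanders:** comparing the top view before and after, only the thermometer, the arm and its shadow changed. I masked the strip around the arm, so the dock and the paper behind it were not compared.

**A reading that disagreed:** with the catches pinched, the finger opening read 38 mm instead of the expected 46 mm. In the picture the catches also sat slightly past their stops. Changing the grip force from 60 N to 30 N, then 40 N, did not change the reading. While pinching, the fingers also pushed the arm up about 4.5 mm, with 12 N at the wrist; this went away on lifting.

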